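Wind the hat-finishing turntable

ROBOT

A 6-joint arm with a two-finger parallel gripper is mounted at the origin on the work surface. World frame = base frame: x ahead of the robot, y to its left, z up, the work surface at z = 0. Lengths are in m, angles in rad, forces in N, time in s.
With the tool pointing down it reaches from about 0.35 to 0.775 m from the base axis. Payload 7.3 kg.
Tool frame: the origin (TCP) lies between the finger pads; the fingertips stand 14 mm ahead of it and the grasp point (between the pads) lies 5 mm behind it; z points along the fingers, y is the direction in which the jaws open and shut (so a half turn about z gives the same grasp; the last joint's range is limited). The gripper opens to 92 mm and grips with 3 to 60 N. Pads are 19 mm wide; open, the fingers measure 130 mm over their backs; the gripper's body (75 mm by 190 mm) begins 47 mm behind the grasp point.
Start: joints at [0.973, 0.342, 1.524, -0, 1.275, -0.146], TCP at [0.229, 0.472, 0.241] pointing down, gripper open.
Joint ranges: [-2.53, 2.53], [-0.77, 2.02], [0.04, 2.7], [-1, 4.14], [0.28, 2.66], [-3.11, 3.11]. Speed limits (rad/s): [2.57, 2.57, 3.14, 3.14, 3.14, 3.14].

INTERFACE

Orientations are given as [roll, pitch, yaw] about the fixed x, y, z axes, in that order (R = Rz(yaw) Ry(pitch) Rx(roll)).
In Python, from cell import robot gives the robot as it stands.
- The arm moves only by the shell command python3 -m creep 'ROWS' [FORCE]. ROWS is JSON, a list that holds one entry, the list of rows, each a list of 7 numbers: the shift along the tool's x, y, z in cm, then the turn, a rotation vector about the tool's x, y, z in degrees, then the gripper command: -1 is shut, 1 is fully open, values between are in proportion. In form: [[[tx, ty, tz, wx, wy, wz, gripper], ...]]. A call has 1 to 8 rows; each row is the pose to reach, as a shift and turn from the pose measured when the call began, along the tool's axes at that moment; what a row does not reach only later rows make up. A row lasts 1/10 s, in which the tool goes at most 50 mm and 8.59 degrees, less where a joint would pass 70% of its speed; a pose out of reach is approached as far as the arm can. A call with a gripper value outside its range is refused whole. The fingers move at their own pace and stop on an object; FORCE is the grip in N (left out, the last holds). Time passes only in rows, so rows that repeat a pose let the fingers close. It gives the time, the measured TCP pose, the force and the opening at its end, in the units of the state.
- robot.observe(): the state, without advancing time (a new reading comes with each control period).
- robot.read_camera(name): name is "scene" or "side" or "wrist"; returns the picture (480x640x3 uint8, red, green, blue); there is no depth.
- robot.camera_params(name): a dict with "camera_matrix" (3x3 intrinsics, pixels), "R" (3x3) and "t" (3): a world point X has camera coordinates R X + t. Camera axes: x right, y down, z forward; pixel columns grow to the right and rows downward; lengths in m; the calibration is good to about 2 mm. The wrist camera is an equidistant fisheye: a pixel r from the principal point sees the ray r / f radians off the axis. A picture is of the moment at which its call begins: read the wrist's pose just before it. camera_params takes no time and is no camera call; for the wrist camera it gives the pose at the moment of the call.
- robot.hand_in(): hands the job in, once; it reports no verdict.
Trained networks look in the newest picture that a camera, given by its name, has taken for a name from the list of things; names that differ only in an ending like _2 or _b are one class to them, and where a whole thing is asked for, a point or a joint stands for the part that bears it (a point fixed in the world has none). Each returns a list of dicts, best first, with "score" (0 to 1); they miss things now and then, are a little off and sometimes report something else, mostly with a low value. They report only what shows in the picture. A call takes as long as a camera call.
- robot.look_for(camera, label): "centre" ([x, y, z] in m, in the coordinates of the camera as it stood for that picture, good to about 4 mm: the middle of the surface that is visible of it).
- robot.masks_of(camera, label): "mask" (480x640 bool, what is visible of it).
The state is a dict: "time": time; "qpos": joint angles; "qvel": joint speeds; "joint_efforts": joint torques, N m; "tool_pos": TCP position; "tool_rot": TCP orientation; "contact_force": force on the tool from outside, world axes, zero at the start; "torque": the same for the moment, N m; "opening": finger opening in m.
Only numpy, scipy, OpenCV 4.12 (cv2) and the standard library are available. Lean on these libraries where they do the work, as an engineer would, in place of code of your own. Each camera call takes 0.05 s, during which the arm holds its last target.

TASK

Wind up the clockwork turntable by its brass key, turning it clockwise as often as needed, until the green band on the ratchet wheel stands at the black index line. The ratchet lets nothing back, so do not overwind it into the red band; let go at the end and leave the things lying around on the bench where they are.

Things in the scene. Friction and masses are not known exactly. Their poses are not given: they have to be found in the camera images.
- turntable: Blue clockwork turntable fixed to the bench, 200 (its x) by 400 (its y) by 60 mm high. Origin on the bench under the vertical winding axis; the housing spans x -100..100 mm, y -100..300 mm. On that axis lies an aluminium ratchet wheel, 114 mm across, top face 76 mm over the bench, with the brass key standing on it
- block (a point): Top centre of the wooden hat block (150 mm across) on the turntable's 176 mm platter, 200 mm along the turntable's y from the winding axis, 163 mm above the bench; not to be handled
- index (a point): Fixed black index line on a white block at the wheel's edge, 76 mm from the winding axis towards the turntable's +x; block top 72 mm above the bench
- pawl_knob (a point): Black knob of the sprung brass pawl on the turntable's -y side, about 105 mm from the winding axis, 71 mm above the bench. The pawl (up to 80 mm high) lets the 20-tooth wheel turn only the winding way, 18 degrees (0.314 rad) a tooth: let go, the key springs back to the last tooth passed. It adds up to 0.1 N m while climbing a tooth, then clicks in
- key_grip (a point): Centre of the key's brass wing bar, on the winding axis, 115 mm above the bench. The bar is 88 mm long along the point's x, 12 mm thick along its y, 30 mm high (100 to 130 mm above the bench) on an 18 mm stem; z up. It turns with the key. Grip it across its thickness from above; fingertips may reach down to 85 mm above the bench
- key_wing (a point): Point on the key bar, 35 mm from key_grip along the bar (its +x wing), same height: shows with key_grip which way the bar points
- key (a joint): Key and wheel angle, rad, growing as wound (clockwise from above) = scale reading at the index: white line 0, ticks every 10 deg, longer every 30, green 4.61-5.24 (264-300 deg), red from 5.41, stop 5.93. At 0 the key's x is along the turntable's x. The spring pulls back 0.05 N m at 0, 0.15 at 5.9. It rests near 4.75 and 5.06 (both green) and each 0.314 below; wind slightly past one, let go
- ashpot: Loose grey cast ash pot, 120 mm across, 45 mm high, origin under its centre; bystander
- spray: Loose red spray can, 60 mm across, 190 mm high, origin under its centre; bystander
- carton: Loose open cardboard carton 170 x 130 x 85 mm, origin under its centre; bystander
- driver: Loose screwdriver lying along its x; bystander

How it is judged:
On the way:
1. the wheel is wound half way, past the 150 degree line (value of joint key above 2.62 rad), for 0.2 s.
At the end, for the whole second after the job is handed in: The released key rests with the wheel's green band at the index line (joint key between 4.6 and 5.25 rad) and does not move (value of joint key between 4.6 and 5.25 rad and velocity of joint key between -0.1 and 0.1 rad/s); the robot touches nothing.
It fails at once if the spring is overwound: the red band reaches the index line (value of joint key above 5.42 rad).
It fails at once if a bystander is pushed more than 30 mm or tipped (distance of any of ashpot, spray, carton, driver from where it was at the start of the episode above 0.03 m or angle between spray's own z axis and vertical above 0.5 rad).
It also fails if it takes over 61 s, if anything falls off the work surface, if the arm or the gripper's body presses on something with over 40 N, if the wrist force passes 120 N, or if a joint passes its speed limit or range.

## Working session

There is one attempt and no reset: what is moved stays moved. The work goes in short steps, Python scripts to look and compute and a shell command to move; the robot and the scene stay as the last step left them, time stands still between calls to the robot, and variables do not carry over. Pictures are saved under pics/ and viewed, and the job is handed in when it is done.

```bash
mkdir -p pics; ls; python3 - <<'E'
from cell import robot
import cv2
print(robot.observe())
for c in ("scene","side","wrist"):
    im=robot.read_camera(c); cv2.imwrite(f"pics/{c}0.png",im[:,:,::-1])
    P=robot.camera_params(c); 
    import numpy as np
    print(c,np.round(-P["R"].T@P["t"],3))
    for l in ("key_grip","key_wing","index","pawl_knob","block"):
        if c=="wrist" and l in("block",):continue
        for d in robot.look_for(c,l)[:2]:
            print(c,l,round(d["score"],2),np.round(P["R"].T@(np.array(d["centre"])-P["t"]),3))
print(robot.observe()["time"])
E
```

```text
pics
{'time': 0.0, 'qpos': array([ 9.72993993e-01,  3.42714227e-01,  1.52503974e+00, -4.38414279e-05,
        1.27539011e+00, -1.46015083e-01]), 'qvel': array([ 1.02106387e-03,  1.10477575e-03, -5.11002957e-05,  2.65586499e-03,
       -9.26035672e-04,  3.52767572e-04]), 'joint_efforts': array([ 1.99616399e-03, -4.31251180e+01, -2.44217330e+01,  7.20295077e-02,
        5.59824833e-02, -1.68065044e-04]), 'tool_pos': array([0.2289749 , 0.4719957 , 0.24004143]), 'tool_rot': array([-3.14005164e+00, -1.84251194e-04,  2.68981806e+00]), 'contact_force': array([0.21435409, 1.4930772 , 0.20369642]), 'torque': array([ 0.02734271,  0.04987314, -0.00575708]), 'opening': 0.09163364385916647}
scene [ 1.219 -0.764  1.053]
scene key_grip 0.97 [ 0.529 -0.076  0.076]
scene key_wing 0.62 [ 0.532 -0.076  0.075]
scene index 0.71 [0.593 0.019 0.059]
scene block 0.89 [0.595 0.018 0.057]
side [ 0.012 -0.808  1.052]
side key_grip 0.87 [ 0.516 -0.076  0.084]
side key_wing 0.87 [ 0.519 -0.076  0.083]
side index 0.98 [ 0.536 -0.008  0.061]
side block 0.83 [ 0.531 -0.013  0.064]
wrist [0.165 0.504 0.385]
0.85
```

View pics/scene0.png

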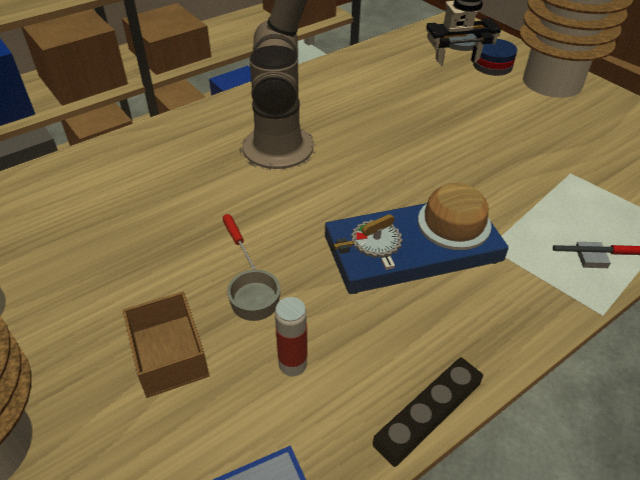

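View pics/side0.png

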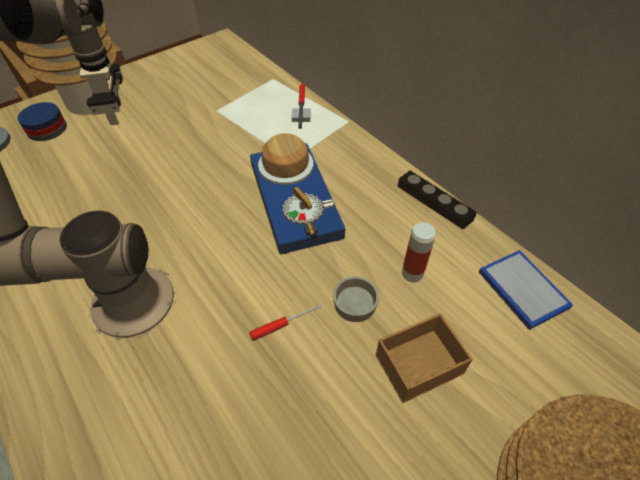

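View pics/wrist0.png

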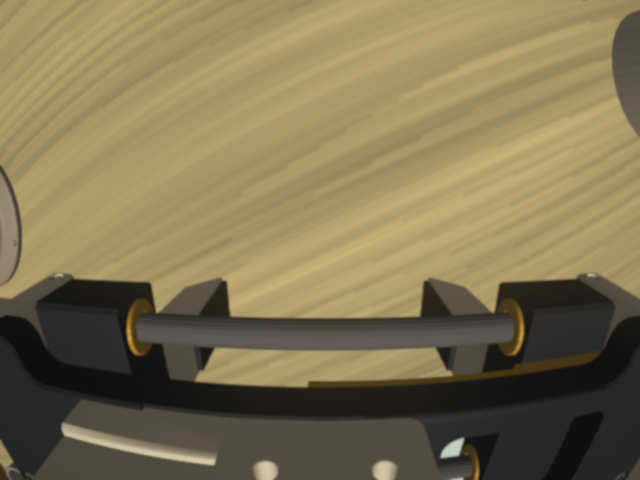

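```bash
python3 - <<'E'
import cv2,numpy as np
a=cv2.imread("pics/scene0.png")[195:300,315:515]; b=cv2.imread("pics/side0.png")[120:255,240:350]
cv2.imwrite("pics/a.png",cv2.resize(a,None,fx=4,fy=4,interpolation=cv2.INTER_CUBIC))
cv2.imwrite("pics/b.png",cv2.resize(b,None,fx=4.4,fy=4.4,interpolation=cv2.INTER_CUBIC))
E
```

```text
(no output)
```

View pics/a.png

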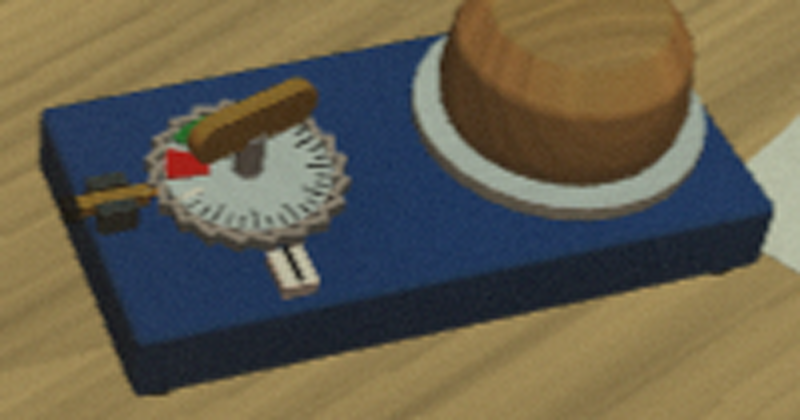

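View pics/b.png

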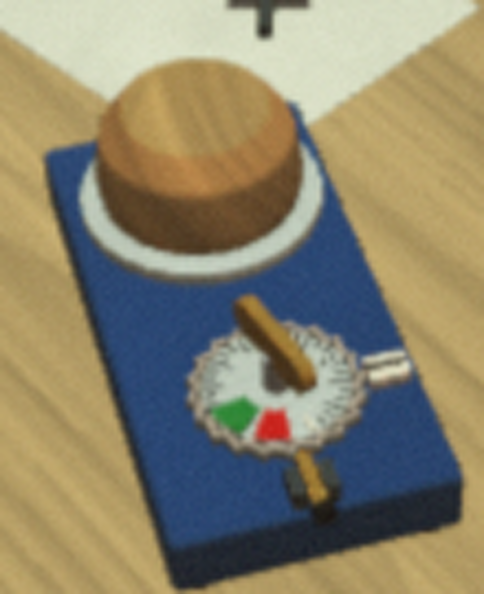

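```bash
cat > h.py <<'E'
import numpy as np
from cell import robot
def back(c,uv,z,P=None):
    P=P or robot.camera_params(c); R,t,K=map(np.array,(P["R"],P["t"],P["camera_matrix"]))
    d=R.T@np.linalg.solve(K,[*uv,1]); o=-R.T@t
    return o+d*(z-o[2])/d[2]
def proj(c,X):
    P=robot.camera_params(c); p=P["camera_matrix"]@(P["R"]@np.array(X)+P["t"]); return p[:2]/p[2]
E
python3 - <<'E'
from h import *
from scipy.optimize import least_squares
S=lambda x,y:(315+(x-1.5)/4,195+(y-1.5)/4); D=lambda x,y:(240+(x-1.7)/4.4,120+(y-1.7)/4.4)
obs=[("scene",S(137,345),(.1,-.1)),("scene",S(42,112),(-.1,-.1)),("scene",S(772,213),(.1,.3)),
("side",D(172,550),(-.1,-.1)),("side",D(462,485),(.1,-.1)),("side",D(45,152),(-.1,.3))]
W=[back(c,p,.06)[:2] for c,p,_ in obs]
def f(v):
    c,s=np.cos(v[2]),np.sin(v[2]); return np.concatenate([w-(v[:2]+np.array([[c,-s],[s,c]])@m) for w,(_,_,m) in zip(W,obs)])
r=least_squares(f,[.52,-.08,0]); print(r.x, np.round(r.fun.reshape(-1,2)*1000,1))
for c,p in (("scene",S(308,85)),("scene",S(200,128)),("side",D(243,300)),("side",D(303,362)),):
    print(c,np.round(back(c,p,.13),4))
for c,F in (("scene",S),("side",D)):
  print(c,F(0,0),[ (z,np.round(proj(c,[*r.x[:2],z]),1)) for z in (.076,.13)])
for c in("scene","side"):
  for l in("key_grip","ashpot","spray","carton","driver"):
    for d in robot.look_for(c,l)[:2]:
      P=robot.camera_params(c);print(c,l,round(d["score"],2),np.round(P["R"].T@(np.array(d["centre"])-P["t"]),3))
  m=robot.masks_of(c,"key")
  for d in m[:2]: ys,xs=np.where(d["mask"]);print(c,"keymask",d["score"],xs.min(),xs.max(),ys.min(),ys.max())
E
```

```text
[ 0.52449631 -0.06896091 -0.37031385] [[ 1.8  3.6]
 [ 7.   2.1]
 [-0.9 -3.1]
 [ 1.3 -0.4]
 [-7.  -0.1]
 [-2.1 -2.1]]
scene [ 0.5327 -0.0311  0.13  ]
scene [ 0.5232 -0.1046  0.13  ]
side [ 0.5236 -0.0331  0.13  ]
side [ 0.5209 -0.1015  0.13  ]
scene (314.625, 194.625) [(0.076, array([375.1, 237.1])), (0.13, array([376.9, 220.6]))]
side (239.61363636363637, 119.61363636363636) [(0.076, array([303.2, 207.7])), (0.13, array([302.6, 194.7]))]
scene key_grip 0.97 [ 0.529 -0.076  0.076]
scene ashpot 0.9 [ 0.46  -0.371  0.016]
scene spray 0.58 [ 0.673 -0.408  0.135]
scene spray 0.36 [0.596 0.017 0.06 ]
scene carton 0.95 [ 0.46  -0.594  0.028]
scene driver 0.85 [ 0.264 -0.304  0.02 ]
scene keymask 0.96 351 402 214 258
scene keymask 0.75 228 280 270 319
side key_grip 0.87 [ 0.516 -0.076  0.084]
side ashpot 0.86 [ 0.473 -0.372  0.016]
side spray 0.88 [ 0.634 -0.413  0.137]
side carton 0.64 [ 0.489 -0.592  0.023]
side driver 0.66 [ 0.246 -0.304  0.022]
side keymask 0.76 283 323 187 224
```

```bash
cat >> h.py <<'E'
from scipy.spatial.transform import Rotation as Ro
def goal(pos,yawdeg):
    s=robot.observe(); A=Ro.from_euler("xyz",s["tool_rot"]); B=Ro.from_euler("xyz",[np.pi,0,np.radians(yawdeg)])
    print("shift cm",np.round(A.inv().apply(np.array(pos)-s["tool_pos"])*100,2),"turn",np.round(np.degrees((A.inv()*B).as_rotvec()),1),"q",np.round(s["qpos"],2))
E
python3 - <<'E'
from h import *
S=lambda x,y:(315+(x-1.5)/4,195+(y-1.5)/4); D=lambda x,y:(240+(x-1.7)/4.4,120+(y-1.7)/4.4)
c0=np.array([.5245,-.069])
for n,c,p in (("green","side",D(235,412)),("red","side",D(273,427)),("green","scene",S(188,132)),("red","scene",S(185,164)),("ixL","side",D(362,370)),("ixR","side",D(408,365)),("ix","scene",S(294,268))):
    w=back(c,p,.074)[:2]-c0; print(n,c,np.round(w,3),np.degrees(np.arctan2(w[1],w[0])))
goal([.525,-.069,.22],85)
E
```

```text
green side [-0.035  0.002] 176.4865003672393
red side [-0.023 -0.024] -134.26779008159733
green scene [-0.045 -0.004] -175.47185039699545
red scene [-0.025 -0.022] -138.33786401909984
ixL side [ 0.054 -0.02 ] -20.23430781288499
ixR side [ 0.081 -0.035] -23.587632451346874
ix scene [ 0.076 -0.026] -18.86911552798238
shift cm [-50.25 -35.79   2.07] turn [ 0.  -0.  69.1] q [ 0.97  0.34  1.52  0.    1.28 -0.15]
```

```bash
python3 -m creep '[[[-50.2,-35.8,0,0,0,69,1],[-50.2,-35.8,0,0,0,69,1],[-50.2,-35.8,0,0,0,69,1],[-50.2,-35.8,0,0,0,69,1],[-50.2,-35.8,0,0,0,69,1],[-50.2,-35.8,0,0,0,69,1],[-50.2,-35.8,0,0,0,69,1],[-50.2,-35.8,0,0,0,69,1]]]' 50; python3 -c "
from h import *
goal([.525,-.069,.22],85)"
```

```text
time: 2.25
tool_pos: [0.4215, 0.1193, 0.2411]
tool_rot: [3.141, -0.0, 1.484]
contact_force: [0.7, 0.8, -0.5]
opening: 0.092
shift cm [-17.86  11.95   2.11] turn [ 0.1 -0.   0. ] q [0.1  0.18 1.74 0.   1.21 0.19]
```

```bash
python3 -m creep '[[[-17.9,12,2.1,0,0,0,1],[-17.9,12,2.1,0,0,0,1],[-17.9,12,2.1,0,0,0,1],[-17.9,12,2.1,0,0,0,1],[-17.9,12,2.1,0,0,0,1],[-17.9,12,2.1,0,0,0,1],[-17.9,12,2.1,0,0,0,1]]]' 50; python3 - <<'E'
from h import *
import cv2
goal([.525,-.069,.22],85)
im=robot.read_camera("wrist"); cv2.imwrite("pics/w1.png",im[:,:,::-1])
P=robot.camera_params("wrist");print(P)
for l in ("key_grip","index"):
  for d in robot.look_for("wrist",l)[:2]: print(l,d["score"],np.round(P["R"].T@(np.array(d["centre"])-P["t"]),3))
for c in("scene","side"):
  im=robot.read_camera(c); cv2.imwrite(f"pics/{c}1.png",im[:,:,::-1])
E
```

```text
time: 2.95
tool_pos: [0.5249, -0.0687, 0.2198]
tool_rot: [-3.141, -0.001, 1.483]
contact_force: [-0.5, -1.2, -0.1]
opening: 0.092
shift cm [-0.02  0.02 -0.02] turn [-0.  -0.1 -0. ] q [-0.28  0.37  1.55  0.    1.23 -0.19]
{'camera_matrix': array([[371.64829954,   0.        , 324.77195651],
       [  0.        , 371.64829954, 242.13573429],
       [  0.        ,   0.        ,   1.        ]]), 'R': array([[ 9.96209152e-01, -8.69876714e-02,  6.85766266e-04],
       [-8.40692691e-02, -9.60701165e-01,  2.64547971e-01],
       [-2.23535955e-02, -2.63602762e-01, -9.64372283e-01]]), 't': array([-0.52869598, -0.04808455,  0.36394875])}
key_grip 0.89 [ 0.525 -0.063  0.078]
index 0.61 [ 0.543 -0.002  0.06 ]
```

View pics/w1.png

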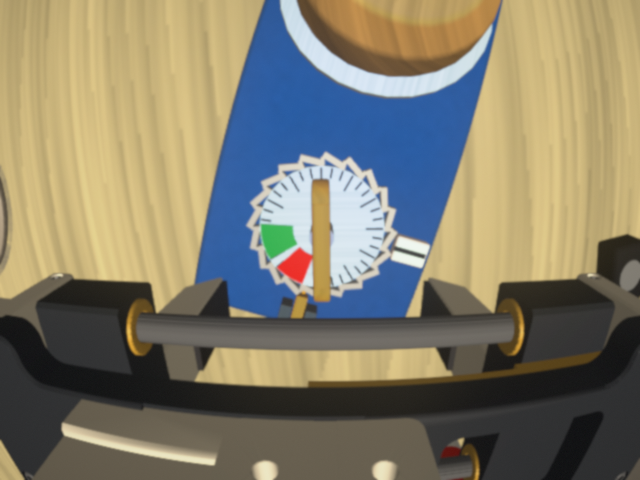

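```bash
cat >> h.py <<'E'
def wback(uv,z,P):
    K=P["camera_matrix"];f=K[0,0];d=np.array(uv,float)-K[:2,2];r=np.hypot(*d);th=r/f
    ray=np.array([*(d/r*np.sin(th)),np.cos(th)]);d=P["R"].T@ray;o=-P["R"].T@P["t"]
    return (o+d*(z-o[2])/d[2])
E
python3 - <<'E'
from h import *
import cv2
P=robot.camera_params("wrist")
im=cv2.imread("pics/w1.png").astype(int)
for p in ((320,180),(321,301)): print(np.round(wback(p,.13,P),4))
a=wback((320,180),.13,P)-wback((321,301),.13,P); print("bar",np.hypot(*a[:2]),np.degrees(np.arctan2(a[1],a[0])))
# wheel extents: left 249,218 right 397,210? top 327,152
W=np.array([wback(p,.076,P)[:2] for p in ((249,230),(326,153),(396,210),(390,265),(270,280),(262,180),(380,175),(341,296))])
A=np.c_[2*W,np.ones(len(W))];s=np.linalg.lstsq(A,(W**2).sum(1),rcond=None)[0];c=s[:2];print("wheel",c,np.sqrt(s[2]+c@c))
for n,p,z in (("ixin",(393,246),.072),("ixout",(427,256),.072),("g0",(265,224),.076),("g1",(280,258),.076),("r1",(305,283),.076)):
    w=wback(p,z,P)[:2]-c;print(n,np.hypot(*w),np.degrees(np.arctan2(w[1],w[0])))
E
```

```text
[ 0.5263 -0.0196  0.13  ]
[ 0.5196 -0.1021  0.13  ]
bar 0.08279667086134015 85.35068423160605
wheel [ 0.52442903 -0.06446641] 0.06131640380340191
ixin 0.05957243431309728 -19.637791987661014
ixout 0.09094139035664665 -20.233833383543686
g0 0.04699732752840398 169.6657424511015
g1 0.042957890183656894 -150.7629291393113
r1 0.04852062765071661 -113.40985677223809
```

```bash
python3 -c "
from h import *
goal([.524,-.0655,.112],85.3)"
python3 -m creep '[[[0.3,0.1,5,0,0,0,1],[0.3,0.1,8,0,0,0,1],[0.3,0.1,10.8,0,0,0,1],[0.3,0.1,10.8,0,0,0,1],[0.3,0.1,10.8,0,0,0,-1],[0.3,0.1,10.8,0,0,0,-1],[0.3,0.1,10.8,0,0,0,-1],[0.3,0.1,10.8,0,0,0,-1]]]' 50
```

```text
shift cm [ 0.25 -0.15 10.86] turn [ 0.1 -0.  -0.2] q [-0.27  0.37  1.55  0.    1.23 -0.19]
time: 4.0
tool_pos: [0.5271, -0.0654, 0.1138]
tool_rot: [3.138, -0.0, 1.485]
contact_force: [0.5, -0.6, 0.3]
opening: 0.0642
```

```bash
python3 -m creep '[[[0,-0.3,0.2,0,0,0,-1],[0,-0.3,0.2,0,0,0,-1],[0,-0.3,0.2,0,0,0,-1],[0,-0.3,0.2,0,0,0,-1],[0,-0.3,0.2,0,0,0,-1],[0,-0.3,0.2,0,0,0,-1],[0,-0.3,0.2,0,0,0,-1]]]' 50
python3 -c "
from h import *
import cv2
im=robot.read_camera('wrist'); cv2.imwrite('pics/w2.png',im[:,:,::-1]);print(robot.observe()['torque'])"
```

```text
time: 4.7
tool_pos: [0.5227, -0.0649, 0.1116]
tool_rot: [3.142, -0.0, 1.486]
contact_force: [-4.5, -1.3, 3.5]
opening: 0.0161
[-0.1040742   0.98121768  0.07833601]
```

View pics/w2.png

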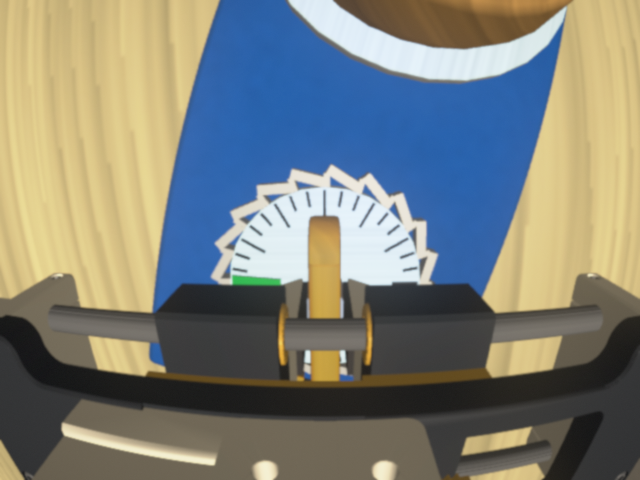

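```bash
python3 -m creep '[[[0,0,0,0,0,0,-1],[0,0,0,0,0,0,-1],[0,0,0,0,0,0,-1]]]' 50
python3 -c "
from h import *
s=robot.observe();print(s['torque'],s['qpos'])"
```

```text
time: 5.05
tool_pos: [0.5226, -0.0649, 0.1116]
tool_rot: [-3.141, -0.0, 1.486]
contact_force: [-2.2, -0.7, 1.9]
opening: 0.016
[-0.10227824  0.49451491  0.02377832] [-2.69257149e-01  4.85281980e-01  1.69351127e+00  1.01662867e-04
  9.62941258e-01 -1.84223488e-01]
```

```bash
python3 -m creep '[[[0,0,0,0,0,7,-1],[0,0,0,0,0,14,-1],[0,0,0,0,0,21,-1],[0,0,0,0,0,28,-1],[0,0,0,0,0,35,-1],[0,0,0,0,0,42,-1],[0,0,0,0,0,49,-1],[0,0,0,0,0,56,-1]]]' 50
python3 -c "
from h import *
s=robot.observe();print(s['torque'],s['qpos'])
import cv2
im=robot.read_camera('wrist'); cv2.imwrite('pics/w3.png',im[:,:,::-1])"
```

```text
time: 5.85
tool_pos: [0.5229, -0.0651, 0.1116]
tool_rot: [3.141, -0.0, 0.504]
contact_force: [-1.3, -0.8, 0.6]
opening: 0.0158
[-0.17264971  0.25047977  0.26577771] [-2.69219697e-01  4.85409221e-01  1.69316625e+00 -3.09209149e-04
  9.62505406e-01  7.97837119e-01]
```

View pics/w3.png

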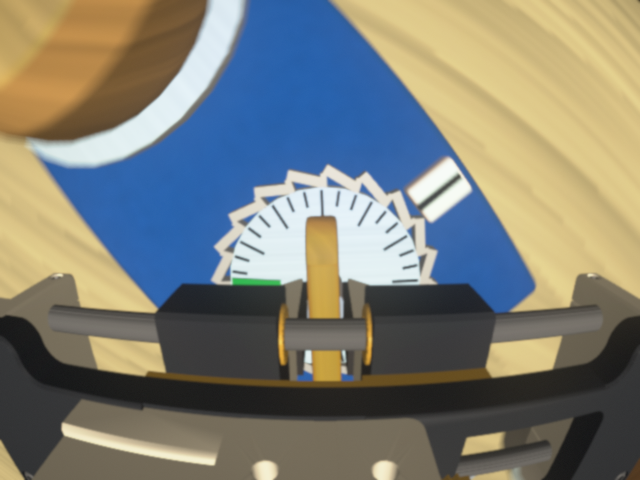

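```bash
python3 -m creep '[[[0,0,0,0,0,7,-1],[0,0,0,0,0,14,-1],[0,0,0,0,0,21,-1],[0,0,0,0,0,28,-1],[0,0,0,0,0,35,-1],[0,0,0,0,0,42,-1],[0,0,0,0,0,49,-1],[0,0,0,0,0,56,-1]]]' 50
python3 -c "
from h import *
s=robot.observe();print(s['torque'],s['qpos'])
import cv2
im=robot.read_camera('wrist'); cv2.imwrite('pics/w4.png',im[:,:,::-1])"
```

```text
time: 6.7
tool_pos: [0.5229, -0.0654, 0.1116]
tool_rot: [3.141, -0.001, -0.482]
contact_force: [-1.4, -2.3, 0.9]
opening: 0.0156
[-0.21891633  0.40496802  0.38684694] [-2.69490221e-01  4.85449418e-01  1.69307240e+00 -9.86862052e-04
  9.62476030e-01  1.78338229e+00]
```

View pics/w4.png

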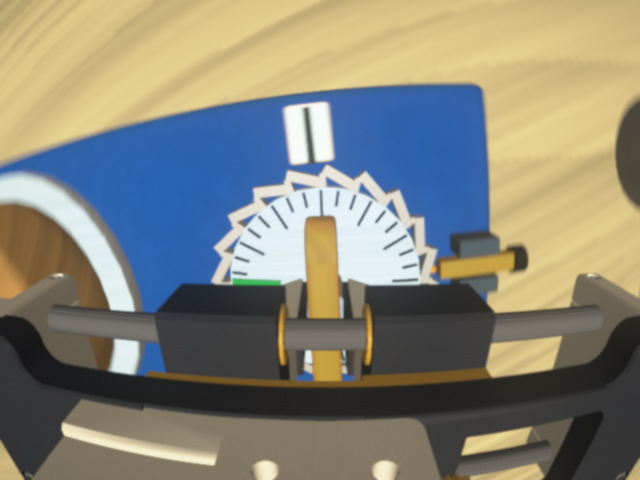

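```bash
python3 -m creep '[[[0,0,0,0,0,7,-1],[0,0,0,0,0,14,-1],[0,0,0,0,0,21,-1],[0,0,0,0,0,28,-1],[0,0,0,0,0,36,-1],[0,0,0,0,0,36,-1]]]' 50
python3 -m creep '[[[0,0,0,0,0,0,1],[0,0,0,0,0,0,1],[0,0,0,0,0,0,1],[0,0,0,0,0,0,1],[0,0,0,0,0,0,1],[0,0,0,0,0,0,1]]]' 50
python3 -c "
from h import *
goal([.524,-.0655,.16],125)
import cv2
im=robot.read_camera('wrist'); cv2.imwrite('pics/w5.png',im[:,:,::-1])"
```

```text
time: 7.35
tool_pos: [0.5227, -0.0656, 0.1116]
tool_rot: [3.141, -0.001, -1.114]
contact_force: [-2.6, -2.4, 1.6]
opening: 0.0161
time: 7.95
tool_pos: [0.5228, -0.0656, 0.1116]
tool_rot: [3.141, -0.001, -1.113]
contact_force: [-0.0, 0.6, 0.8]
opening: 0.0597
shift cm [ 0.05 -0.11 -4.84] turn [-1.000e-01 -0.000e+00  1.712e+02] q [-0.27  0.49  1.69 -0.    0.96  2.42]
```

View pics/w5.png

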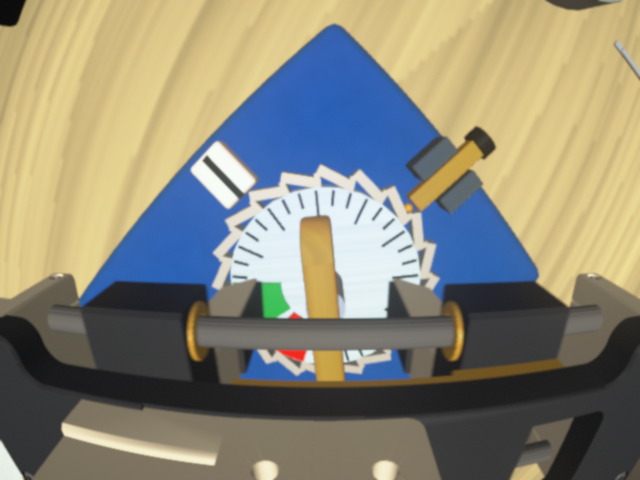

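```bash
python3 -m creep '[[[0.05,-0.1,-4.8,0,0,0,1],[0.05,-0.1,-4.8,0,0,-8,1],[0.05,-0.1,-4.8,0,0,-16,1],[0.05,-0.1,-4.8,0,0,-24,1],[0.05,-0.1,-4.8,0,0,-32,1],[0.05,-0.1,-4.8,0,0,-40,1],[0.05,-0.1,-4.8,0,0,-48,1],[0.05,-0.1,-4.8,0,0,-56,1]]]'
python3 -m creep '[[[0,0,0,0,0,-8,1],[0,0,0,0,0,-16,1],[0,0,0,0,0,-24,1],[0,0,0,0,0,-32,1],[0,0,0,0,0,-40,1],[0,0,0,0,0,-48,1],[0,0,0,0,0,-56,1],[0,0,0,0,0,-64,1]]]'
python3 -c "
from h import *
goal([.5235,-.0655,.16],121.5)"
```

```text
time: 8.8
tool_pos: [0.5239, -0.0655, 0.1596]
tool_rot: [3.141, -0.0, -0.13]
contact_force: [0.3, -1.4, -0.1]
opening: 0.0917
time: 9.6
tool_pos: [0.5238, -0.0654, 0.1595]
tool_rot: [3.141, 0.001, 0.993]
contact_force: [-1.1, 1.0, -0.2]
opening: 0.092
shift cm [-0.02 -0.03 -0.05] turn [ -0.    0.1 -64.6] q [-0.27  0.43  1.64 -0.    1.08  0.31]
```

```bash

python3 -m creep '[[[0,0,0,0,0,-8,1],[0,0,0,0,0,-16,1],[0,0,0,0,0,-24,1],[0,0,0,0,0,-32,1],[0,0,0,0,0,-40,1],[0,0,0,0,0,-48,1],[0,0,0,0,0,-56.5,1],[0,0,0,0,0,-64.6,1]]]'
python3 -c "
from h import *
goal([.5235,-.0655,.112],121.5)
import cv2
im=robot.read_camera('wrist'); cv2.imwrite('pics/w6.png',im[:,:,::-1])"
```

```text
time: 10.4
tool_pos: [0.5238, -0.0655, 0.1596]
tool_rot: [-3.141, 0.001, 2.127]
contact_force: [-0.7, 0.5, -0.3]
opening: 0.0919
shift cm [ 0.02 -0.03  4.76] turn [-0.   0.   0.4] q [-0.27  0.43  1.64 -0.    1.08 -0.82]
```

View pics/w6.png

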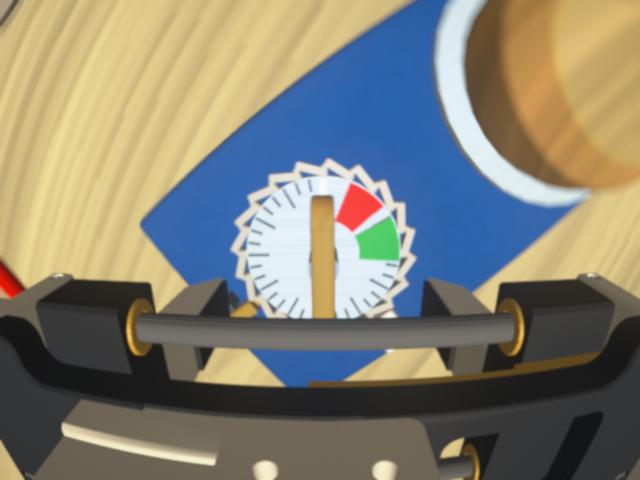

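```bash

python3 -m creep '[[[0,0,3,0,0,0,1],[0,0,4.8,0,0,0,1],[0,0,4.8,0,0,0,-1],[0,0,4.8,0,0,0,-1],[0,0,4.8,0,0,0,-1],[0,0,4.8,0,0,0,-1],[0,0,4.8,0,0,0,-1],[0,0,4.8,0,0,0,-1]]]' 50
python3 -m creep '[[[0,0,0,0,0,0,-1],[0,0,0,0,0,0,-1],[0,0,0,0,0,0,-1],[0,0,0,0,0,0,-1],[0,0,0,0,0,0,-1],[0,0,0,0,0,0,-1]]]' 50
```

```text
time: 11.25
tool_pos: [0.5241, -0.0656, 0.112]
tool_rot: [3.141, 0.002, 2.133]
contact_force: [-0.1, 0.5, 0.0]
opening: 0.0486
time: 11.85
tool_pos: [0.5232, -0.066, 0.1119]
tool_rot: [-3.14, 0.001, 2.134]
contact_force: [-3.5, -2.5, 2.2]
opening: 0.0158
```

```bash

python3 -m creep '[[[0,0,0,0,0,8,-1],[0,0,0,0,0,16,-1],[0,0,0,0,0,24,-1],[0,0,0,0,0,32,-1],[0,0,0,0,0,40,-1],[0,0,0,0,0,48,-1],[0,0,0,0,0,55,-1],[0,0,0,0,0,60,-1]]]' 50
python3 -c "
from h import *
goal([.5235,-.0655,.112],121.5)
import cv2
im=robot.read_camera('wrist'); cv2.imwrite('pics/w7.png',im[:,:,::-1])"
```

```text
time: 12.65
tool_pos: [0.5222, -0.0661, 0.1119]
tool_rot: [-3.14, 0.003, 1.083]
contact_force: [-5.1, -1.9, 3.1]
opening: 0.016
shift cm [ 0.11  0.08 -0.01] turn [ -0.2   0.1 -59.5] q [-0.27  0.49  1.69 -0.    0.97  0.22]
```

View pics/w7.png

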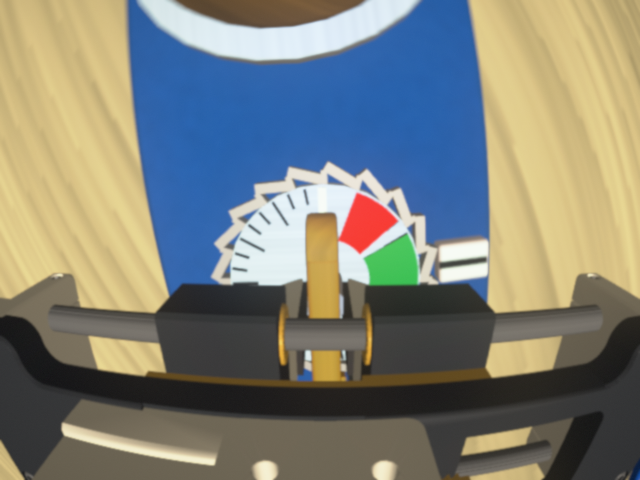

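```bash

python3 -m creep '[[[0,0,0,0,0,0,1],[0,0,0,0,0,0,1],[0,0,0,0,0,0,1],[0,0,0,0,0,0,1],[0,0,0,0,0,0,1],[0,0,0,0,0,0,1],[0,0,0,0,0,0,1],[0,0,0,0,0,0,1]]]' 50
python3 -m creep '[[[0,0,-4,0,0,0,1],[0,0,-8,0,0,0,1],[0,0,-11,0,0,0,1],[0,0,-11,0,0,0,1],[0,0,-11,0,0,0,1]]]'
python3 -c "
from h import *
import cv2
im=robot.read_camera('wrist'); cv2.imwrite('pics/w8.png',im[:,:,::-1])"
```

```text
time: 13.5
tool_pos: [0.5222, -0.0661, 0.1119]
tool_rot: [-3.14, 0.003, 1.079]
contact_force: [-0.0, 0.3, 1.2]
opening: 0.0749
time: 14.0
tool_pos: [0.5226, -0.0659, 0.2222]
tool_rot: [-3.141, 0.003, 1.079]
contact_force: [0.5, -0.1, -0.5]
opening: 0.0921
```

View pics/w8.png

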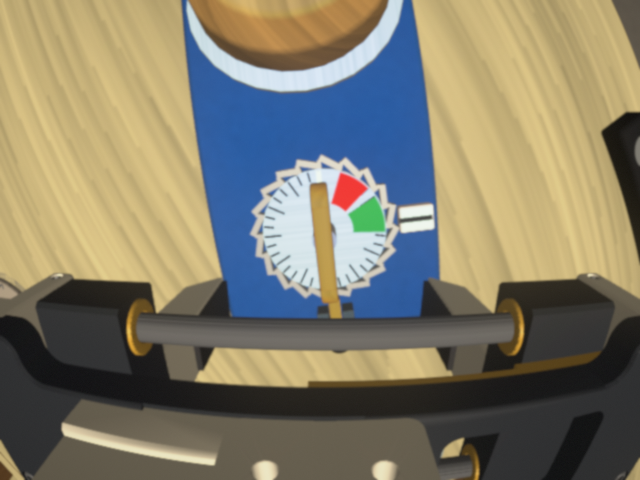

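```bash
python3 - <<'E'
from h import *
P=robot.camera_params("wrist")
a=wback((318,184),.13,P)-wback((330,301),.13,P); print("len",np.hypot(*a[:2]),"key",-20.7-np.degrees(np.arctan2(a[1],a[0]))+360)
print(robot.observe()["contact_force"]); robot.hand_in()
E
```

```text
len 0.08091754855364858 key 271.90409746102563
[0.66574903 0.64871111 0.26788418]
the job is handed in; nothing more can be done
```

The turntable is wound: the green band stands at the index line with the key at about 272° (4.75 rad). I gripped the key from above and turned it clockwise from about 74° to 223°. I then let it settle back to about 217.5°, regripped it half a turn round, wound to 277.5°, let go and lifted about 110 mm clear.

- **Key position:** the last wrist picture shows the index line inside the green band. The bar measured in that picture gives 271.9°, which matches the expected rest at 4.75 rad. I took only that one picture after letting go.
- **Contact:** the force reading was about 1 N, the same as in free air, so the robot is touching nothing.
- **Bystanders:** I did not measure the loose things again at the end. The arm stayed over the turntable, about 0.3 m from the nearest of them, and no unexpected forces showed up.
- **Disagreements:** the gripper read about 16 mm on the 12 mm bar, but the grip held through both turns. My estimates of the winding axis differed by up to 8 mm between cameras. I used a value in between, and the contact forces while winding stayed at about 6 N or less.

The job was handed in just after 14 s on the robot's clock.

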